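Dial a channel code on a thumbwheel selector and enter it

TASK

Dial the three thumbwheels of the channel selector so that red, purple and blue (left, middle and right wheel, as seen from the robot) stand at the white pointers, each clicked home, then push the green enter button all the way down and let it come up again. Press gently, always below 25 N, and leave the glassware and jars round it where they are.

Things in the scene. Friction and masses are not known exactly. Their poses are not given: they have to be found in the camera images.
- selector: Grey box fixed to the bench, 110 x 245 x 72 mm high, three thumbwheels in its top (y = +75, +25, -25 mm), green button at y = -85. Origin: centre of its underside; x front to back, y left, z up. Wheels: radius 34, width 18, axle along y, 54 mm up. Black cheeks beside each wheel (79 high, 56 long, 31 apart outside) carry the white pointers at x = 0; the rim stands about 9 mm above them. 25 N breaks it.
- rim_left (a point): Highest point of the left thumbwheel's rim as designed, 88 mm above the bench, midway between its white pointers; fixed in the selector, does not turn. The axle is worn: the real rim stands up to 2.5 mm higher or lower, to be felt. The wheel is rigid with a smooth rim: pressed down by some 7 to 14 N it follows a dragging fingertip, pressed less it slips.
- wheel_left (a joint): Angle in rad of the left thumbwheel; its eight clicks, 0.785 apart: 0 white, 0.785 yellow, 1.571 orange, 2.356 red, 3.142 purple, 3.927 blue, 4.712 green, 5.498 black at the pointers; end stops just beyond. Grows as the rim's top is dragged away from the robot (selector +x), falls the other way. Turning takes about 2.5 N at the rim; released, it springs to the nearest click.
- rim_mid (a point): Highest point of the middle thumbwheel's rim as designed, 88 mm above the bench, midway between its white pointers; fixed in the selector, does not turn. The axle is worn: the real rim stands up to 2.5 mm higher or lower, to be felt. The wheel is rigid with a smooth rim: pressed down by some 7 to 14 N it follows a dragging fingertip, pressed less it slips.
- wheel_mid (a joint): Angle in rad of the middle thumbwheel; its eight clicks, 0.785 apart: 0 white, 0.785 yellow, 1.571 orange, 2.356 red, 3.142 purple, 3.927 blue, 4.712 green, 5.498 black at the pointers; end stops just beyond. Grows as the rim's top is dragged away from the robot (selector +x), falls the other way. Turning takes about 2.5 N at the rim; released, it springs to the nearest click.
- rim_right (a point): Highest point of the right thumbwheel's rim as designed, 88 mm above the bench, midway between its white pointers; fixed in the selector, does not turn. The axle is worn: the real rim stands up to 2.5 mm higher or lower, to be felt. The wheel is rigid with a smooth rim: pressed down by some 7 to 14 N it follows a dragging fingertip, pressed less it slips.
- wheel_right (a joint): Angle in rad of the right thumbwheel; its eight clicks, 0.785 apart: 0 white, 0.785 yellow, 1.571 orange, 2.356 red, 3.142 purple, 3.927 blue, 4.712 green, 5.498 black at the pointers; end stops just beyond. Grows as the rim's top is dragged away from the robot (selector +x), falls the other way. Turning takes about 2.5 N at the rim; released, it springs to the nearest click.
- enter_top (a point): Centre of the top face of the round green enter button (30 mm across), when up 94 mm above the bench; it moves down with the button; the black collar round it is 46 mm across and 84 mm high.
- enter (a joint): Travel of the button in m: 0 up, 0.006 fully down, spring return; fully down takes 5 N.
- crucible_base (a point): Bystander: small white porcelain crucible, 40x40x34 mm; point at the centre of its underside.
- powder_jar_base (a point): Bystander: white sample jar with white lid, 60x60x85 mm; point at the centre of its underside.
- green_jar_base (a point): Bystander: open green jar, 68x68x99 mm; point at the centre of its underside.
- sample_tube_base (a point): Bystander: lying clear tube with blue cap, 34x101x34 mm; point under its middle, on the bench.
- dropper_bottle_base (a point): Bystander: small bottle with a red dropper bulb, 42x42x107 mm; point at the centre of its underside.

How it is judged:
By the outcome, as a careful person would: the job done as asked, in the order asked, and still so for the second after the job is handed in, with the robot touching nothing.
It also fails if it takes over 72 s, if anything falls off the work surface, if the arm or the gripper's body presses on something with over 40 N, if the wrist force passes 120 N, or if a joint passes its speed limit or range.

ROBOT

A 6-joint arm with a two-finger parallel gripper is mounted at the origin on a cart in front of the work surface, level with it; the furniture and walls round the work are solid. World frame = base frame: x ahead of the robot, y to its left, z up, the work surface at z = 0. Lengths are in m, angles in rad, forces in N, time in s.
With the tool pointing down it reaches from about 0.225 to 0.875 m from the base axis. Payload 3.4 kg.
Tool frame: the origin (TCP) lies on the centre line of the jaws, within the pads' length; the fingertips stand 19 mm ahead of it and the grasp point (between the pads) is the TCP; z points along the fingers, y is the direction in which the jaws open and shut (so a half turn about z gives the same grasp; the last joint's range is limited). The gripper opens to 85 mm and grips with 20 to 120 N. Pads are 22 mm wide; open, the fingers measure 114 mm over their backs; the gripper's body (76 mm by 85 mm) begins 54 mm behind the grasp point. The pads swing forward as they close: fully open they stand 13 mm farther back than shut.
Start: joints at [-1.28, 0.276, 1.505, -0, 1.361, -0.121], TCP at [0.23, -0.527, 0.25] pointing down, gripper open.
Joint ranges: [-2.89, 2.89], [-0.75, 2.08], [0.22, 2.7], [-1.18, 4.32], [0.11, 2.71], [-2.7, 2.7]. Speed limits (rad/s): [2.57, 2.57, 3.14, 3.14, 3.14, 3.14].

INTERFACE

Orientations are given as a unit quaternion [w, x, y, z].
In Python, from rig import monitor, eyes, manip, models gives the robot as it stands.
- The arm moves only by the tool send_rows, never from a script. Its argument "deltas" is a list of rows, each an object with "dp": the shift along the world's x, y, z each as a share of 0.12 m, from -1 to 1, a list of three; "rotation": the turn, a rotation vector about the world's x, y, z each as a share of 0.5 rad, from -1 to 1, a list of three. In form: [{"dp": [dx, dy, dz], "rotation": [rx, ry, rz]}, ...]. A call has 1 to 12 rows; each row is the pose to reach, as a shift and turn from the pose commanded when the call began; what a row does not reach only later rows make up. A row lasts 1/12 s, in which the tool goes at most 41.7 mm and 7.16 degrees, less where a joint would pass 70% of its speed; a pose out of reach is approached as far as the arm can. A call with a number of a shift or a turn outside -1 to 1 is refused whole. A call with a gripper value outside its range is refused whole. "fingers" is the closure, from -1 (fully open) to 1 (shut), set as the call begins (left out, the last holds). The fingers move at their own pace and stop on an object; "grip_force" is the grip in N (left out, the last holds). Time passes only in rows, so rows that repeat a pose let the fingers close. It gives the time, the measured TCP pose, the force and the opening at its end, in the units of the state.
- monitor.get_state(): the state, without advancing time (a new reading comes with each control period).
- eyes.get_image(name): name is "scene" or "top"; returns a dict with "color" (420x560x3 uint8, red, green, blue), "depth" (420x560 float32, m along the optical axis (not along the pixel's ray), 0 where there is no reading), "mtx" (3x3 intrinsics, pixels), "rvec" (rotation vector, rad) and "tvec" (3), from world to camera coordinates, as OpenCV has them. Camera axes: x right, y down, z forward; pixel columns grow to the right and rows downward; lengths in m; the calibration is good to about 2 mm. A picture is of the moment at which its call begins.
- manip.sign_off(): hands the job in, once; it reports no verdict.
Trained networks look in a picture, given as the dict that the camera call returned (one of the last four; its "shot" number tells which), for a name from the list of things; names that differ only in an ending like _2 or _b are one class to them, and where a whole thing is asked for, a point or a joint stands for the part that bears it (a point fixed in the world has none). Each returns a list of dicts, best first, with "score" (0 to 1); they miss things now and then, are a little off and sometimes report something else, mostly with a low value. They report only what shows in the picture. A call takes as long as a camera call.
- models.find_in(name, picture): "box" ([left, top, right, bottom] in pixels, round what is visible of it).
The state is a dict: "clock": time; "qpos": joint angles; "qd": joint speeds; "effort": joint torques, N m; "position": TCP position; "ee_rot": TCP orientation; "contact_force": force on the tool from outside, world axes, zero at the start; "moment": the same for the moment, N m; "width": finger opening in m.
Only numpy, scipy, OpenCV 4.12 (cv2) and the standard library are available. Lean on these libraries where they do the work, as an engineer would, in place of code of your own. Each camera call takes 0.05 s, during which the arm holds its last target.

## Working session

There is one attempt and no reset: what is moved stays moved. The work goes in short steps, Python scripts to look and compute and a tool call to move; the robot and the scene stay as the last step left them, time stands still between calls to the robot, and variables do not carry over. Pictures are saved under pics/ and viewed, and the job is handed in when it is done.

Besides the shell and the picture viewer there is one more tool, called after "Emit:" as a command line: name --argument value ..., lists and objects as JSON in quotes. send_rows: Moves the arm, as the interface text tells. Its arguments: {"type":"object","properties":{"deltas":{"type":"array","items":{"type":"object","properties":{"dp":{"type":"array","items":{"type":"number"}},"rotation":{"type":"array","items":{"type":"number"}}}}},"fingers":{"type":"number"},"grip_force":{"type":"number"}},"required":["deltas"]}

```bash
ls; mkdir -p pics; cat > h.py <<'E'
import numpy as np, cv2
from rig import monitor, eyes, manip, models
def save(p,name): cv2.imwrite('pics/'+name,cv2.cvtColor(p['color'],cv2.COLOR_RGB2BGR))
def cam(p):
    R,_=cv2.Rodrigues(np.array(p['rvec'],float)); t=np.array(p['tvec'],float).ravel(); return R,t
def w(p,u,v,d=None):
    R,t=cam(p);K=np.array(p['mtx'])
    if d is None: d=p['depth'][int(round(v)),int(round(u))]
    c=np.array([(u-K[0,2])/K[0,0],(v-K[1,2])/K[1,1],1])*d
    return R.T@(c-t)
def atz(p,u,v,z):
    R,t=cam(p);K=np.array(p['mtx'])
    r=R.T@np.array([(u-K[0,2])/K[0,0],(v-K[1,2])/K[1,1],1]); o=-R.T@t
    return o+r*(z-o[2])/r[2]
def proj(p,X):
    R,t=cam(p)
    return cv2.projectPoints(np.array(X,float).reshape(-1,3),np.array(p['rvec'],float),np.array(p['tvec'],float),np.array(p['mtx'],float),None)[0].reshape(-1,2)
E
python3 - <<'E'
from h import *
s=monitor.get_state(); print({k:np.round(v,3) for k,v in s.items()})
for n in('scene','top'):
    p=eyes.get_image(n); save(p,n+'0.png'); print(n,p['mtx'],p['rvec'],p['tvec'])
    for o in ('selector','enter_top','wheel_left'): print(o,models.find_in(o,p)[:3])
E
```

```text
pics
{'clock': np.float64(0.0), 'qpos': array([-1.28 ,  0.277,  1.506,  0.   ,  1.361, -0.121]), 'qd': array([ 0.   ,  0.001, -0.   ,  0.   ,  0.001,  0.001]), 'effort': array([ 3.0000e-03, -4.1678e+01, -2.4581e+01,  0.0000e+00,  1.1000e-02,
        0.0000e+00]), 'position': array([ 0.23 , -0.526,  0.249]), 'ee_rot': array([-0.001,  0.979,  0.204, -0.   ]), 'contact_force': array([0.602, 0.448, 0.549]), 'moment': array([-0.041, -0.035,  0.05 ]), 'width': np.float64(0.086)}
scene [[507.37475848   0.         282.66860509]
 [  0.         507.37475848 208.22010172]
 [  0.           0.           1.        ]] [ 0.95291664 -2.54765926  0.99366266] [0.43945418 0.31302976 1.18230091]
selector [{'box': [260.6, 199.6, 354.1, 274.5], 'score': 0.87}]
enter_top [{'box': [327.8, 206.5, 340.8, 215.2], 'score': 0.6}]
wheel_left [{'box': [273.2, 230.5, 295.3, 251.1], 'score': 0.49}]
top [[429.22995333   0.         283.00144665]
 [  0.         429.22995333 211.44868335]
 [  0.           0.           1.        ]] [ 2.18788031 -2.21156548  0.05667372] [0.04657839 0.57451858 1.16638014]
selector [{'box': [242.0, 219.7, 336.8, 282.0], 'score': 0.94}]
enter_top [{'box': [313.8, 253.6, 326.5, 268.7], 'score': 0.64}]
wheel_left [{'box': [242.6, 219.2, 337.0, 279.8], 'score': 0.63}, {'box': [255.2, 230.6, 268.5, 250.9], 'score': 0.44}]
```

View pics/scene0.png

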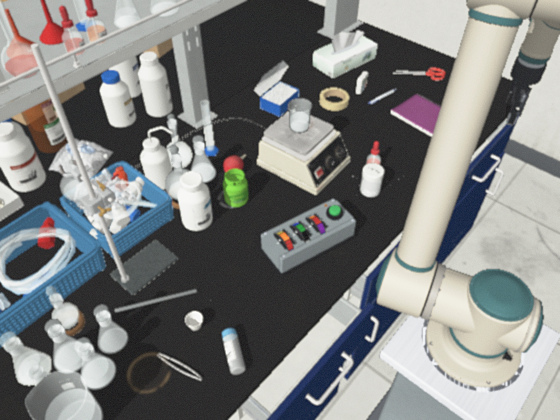

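View pics/top0.png

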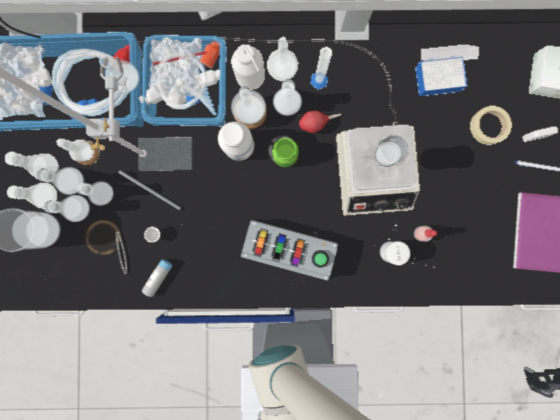

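```bash
python3 - <<'E'
from h import *
for n,(a,b,c,d) in (('scene',(240,180,375,290)),('top',(230,205,350,295))):
    p=eyes.get_image(n)
    im=cv2.cvtColor(p['color'],cv2.COLOR_RGB2BGR)[b:d,a:c]
    cv2.imwrite(f'pics/{n}z.png',cv2.resize(im,None,fx=5.8,fy=5.3,interpolation=cv2.INTER_CUBIC))
    np.savez(f'{n}0.npz',**p)
p=dict(np.load('top0.npz'))
for v in range(216,290,6):
    print(v,[tuple(np.round(1000*w(p,u,v)).astype(int)) for u in range(240,345,8)])
E
```

```text
216 [(np.int64(564), np.int64(160), np.int64(-4)), (np.int64(564), np.int64(138), np.int64(1)), (np.int64(564), np.int64(115), np.int64(2)), (np.int64(564), np.int64(93), np.int64(1)), (np.int64(563), np.int64(71), np.int64(2)), (np.int64(563), np.int64(49), np.int64(1)), (np.int64(563), np.int64(27), np.int64(-2)), (np.int64(563), np.int64(4), np.int64(-1)), (np.int64(562), np.int64(-18), np.int64(2)), (np.int64(562), np.int64(-40), np.int64(2)), (np.int64(562), np.int64(-62), np.int64(-1)), (np.int64(562), np.int64(-85), np.int64(-1)), (np.int64(561), np.int64(-107), np.int64(-2)), (np.int64(561), np.int64(-128), np.int64(5))]
222 [(np.int64(548), np.int64(160), np.int64(1)), (np.int64(547), np.int64(138), np.int64(-1)), (np.int64(545), np.int64(112), np.int64(70)), (np.int64(547), np.int64(93), np.int64(13)), (np.int64(547), np.int64(71), np.int64(-1)), (np.int64(546), np.int64(49), np.int64(-2)), (np.int64(546), np.int64(27), np.int64(-4)), (np.int64(546), np.int64(5), np.int64(-1)), (np.int64(546), np.int64(-18), np.int64(1)), (np.int64(546), np.int64(-40), np.int64(-7)), (np.in
[... 6546 characters left out ...]
.int64(-1)), (np.int64(379), np.int64(-126), np.int64(0))]
288 [(np.int64(365), np.int64(162), np.int64(-4)), (np.int64(365), np.int64(139), np.int64(-3)), (np.int64(365), np.int64(117), np.int64(-1)), (np.int64(365), np.int64(95), np.int64(-1)), (np.int64(364), np.int64(73), np.int64(-5)), (np.int64(364), np.int64(51), np.int64(0)), (np.int64(364), np.int64(29), np.int64(-1)), (np.int64(363), np.int64(7), np.int64(-4)), (np.int64(363), np.int64(-15), np.int64(-3)), (np.int64(363), np.int64(-38), np.int64(-2)), (np.int64(363), np.int64(-60), np.int64(-2)), (np.int64(363), np.int64(-81), np.int64(3)), (np.int64(363), np.int64(-103), np.int64(2)), (np.int64(362), np.int64(-126), np.int64(-2))]
```

View pics/scenez.png

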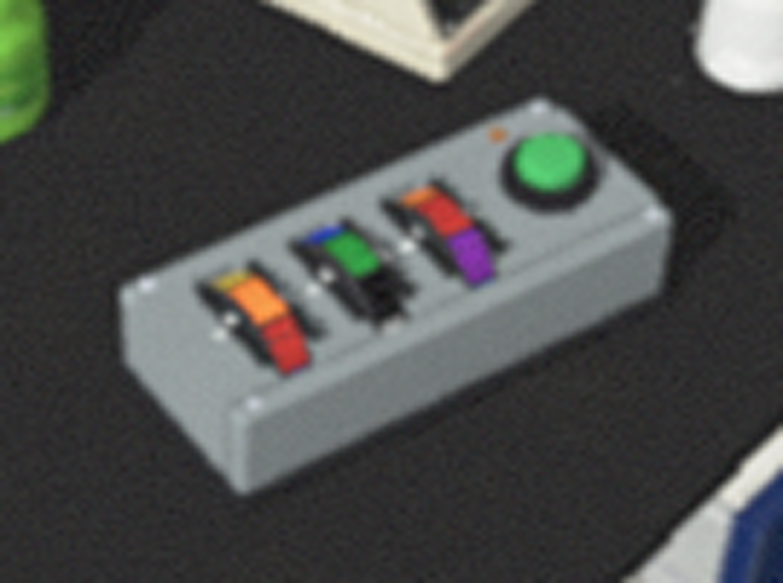

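View pics/topz.png

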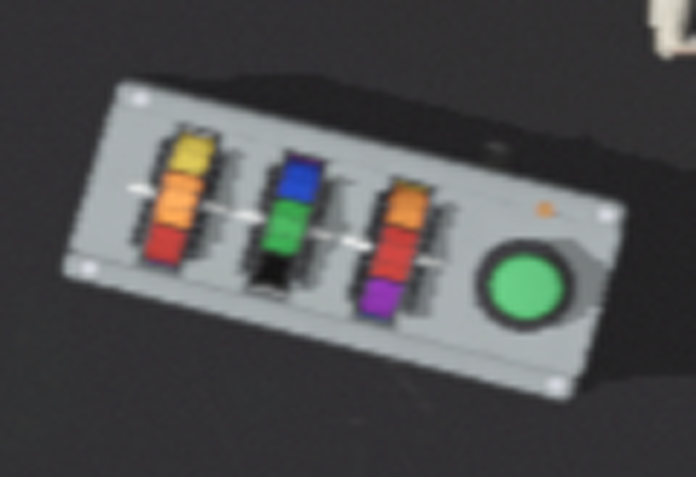

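```bash
cat > fit.py <<'E'
from h import *
p=dict(np.load('top0.npz'))
pts=[];
for v in range(212,290):
    for u in range(234,345):
        d=p['depth'][v,u]
        if d>0:
            X=w(p,u,v)
            if 0.055<X[2]<0.1: pts.append(X)
pts=np.array(pts); r=cv2.minAreaRect((pts[:,:2]*1000).astype(np.float32)); print('depth rect',r,len(pts))
# colour: grey box
im=p['color'].astype(int); m=(im.sum(2)>150)
m[:212]=0;m[290:]=0;m[:,:236]=0;m[:,342:]=0
m=cv2.morphologyEx(m.astype(np.uint8),cv2.MORPH_CLOSE,np.ones((9,9)))
n,l,st,c=cv2.connectedComponentsWithStats(m);k=1+np.argmax(st[1:,4]);print(st[k],c[k])
g=np.argwhere(l==k); q=np.array([atz(p,u,v,0.072)[:2] for v,u in g]);print('grey rect',cv2.minAreaRect((q*1000).astype(np.float32)))
gm=(im[...,1]>im[...,0]+60)&(im[...,1]>im[...,2]+40);gm[:212]=0;gm[290:]=0;gm[:,:305]=0;gm[:,342:]=0
g=np.argwhere(gm);print('button px',g.mean(0),len(g),atz(p,g[:,1].mean(),g[:,0].mean(),0.094))
s=dict(np.load('scene0.npz'));im=s['color'].astype(int)
gm=(im[...,1]>im[...,0]+60)&(im[...,1]>im[...,2]+40);gm[:195]=0;gm[230:]=0;gm[:,:315]=0;gm[:,360:]=0
g=np.argwhere(gm);print('button px scene',g.mean(0),len(g),atz(s,g[:,1].mean(),g[:,0].mean(),0.094))
E
python3 fit.py
```

```text
depth rect ((471.7596130371094, 24.588783264160156), (236.0875244140625, 99.87345123291016), 74.12388610839844) 3337
[ 236  212  106   78 6613] [281.48797822 255.25011341]
grey rect ((470.8206787109375, 27.88634490966797), (273.22845458984375, 199.6553497314453), 89.3457260131836)
button px [258.68468468 320.24324324] 111 [ 0.44967359 -0.05282817  0.094     ]
button px scene [210.01030928 334.26804124] 97 [ 0.44593705 -0.05012942  0.094     ]
```

```bash
python3 - <<'E'
from h import *
t=dict(np.load('top0.npz'));s=dict(np.load('scene0.npz'))
S={}
for n,p,L,(a,b,fx,fy) in (('top',t,[(140,97),(607,213),(90,268),(555,385)],(230,205,5.8,5.3)),('scene',s,[(540,107),(655,213),(147,285),(255,403)],(240,180,5.8,5.3))):
    g=p['color'].astype(float).sum(2)
    for x,y in L:
        u=(x+.5)/fx+a-.5;v=(y+.5)/fy+b-.5
        iu,iv=int(round(u)),int(round(v)); 
        P=g[iv-2:iv+3,iu-2:iu+3];W=np.clip(P-np.median(P)-15,0,None)
        yy,xx=np.mgrid[-2:3,-2:3]; c=(iu+(W*xx).sum()/W.sum(),iv+(W*yy).sum()/W.sum())
        print(n,np.round(c,2),np.round(atz(p,*c,0.072)*1000,1)); S.setdefault(n,[]).append(atz(p,*c,0.072)[:2])
T=np.array(S['top']);print(T.mean(0),'len',np.linalg.norm(T[0]-T[1]),np.linalg.norm(T[0]-T[2]))
d=(T[0]-T[1])+(T[2]-T[3]);print('yaw',np.degrees(np.arctan2(-d[0],d[1])))
T=np.array(S['scene']);print(T.mean(0)); d=(T[2]-T[0])+(T[3]-T[1]);print('yaw',np.degrees(np.arctan2(-d[0],d[1])),np.linalg.norm(T[0]-T[2]),np.linalg.norm(T[0]-T[1]))
E
```

```text
top [253.65 223.22] [542.3 117.5  72. ]
top [333.96 245.11] [483.1 -91.1  72. ]
top [244.85 255.13] [459.6 141.   72. ]
top [325.3  277.06] [400.7 -67.2  72. ]
scene [332.24 200.54] [481.8 -91.7  72. ]
scene [352.01 220.12] [399.6 -69.4  72. ]
scene [264.93 233.46] [541.8 115.9  72. ]
scene [283.4  255.81] [459.1 138.9  72. ]
[0.47142176 0.02506951] len 0.21684273500617038 0.08593467482320688
yaw -15.83418523181996
[0.47059551 0.02343099]
yaw -16.034347011809903 0.21611094674509276 0.0851649161373826
```

```bash
python3 - <<'E'
from h import *
c=np.array([.471,.0243,0]);yaw=np.radians(-15.93);R=np.array([[np.cos(yaw),-np.sin(yaw),0],[np.sin(yaw),np.cos(yaw),0],[0,0,1]])
for n,(a,b,c2,d) in (('scene',(240,180,375,290)),('top',(230,205,350,295))):
    p=dict(np.load(f'{n}0.npz'));im=cv2.cvtColor(p['color'],cv2.COLOR_RGB2BGR)[b:d,a:c2]
    f=5.8;im=cv2.resize(im,None,fx=f,fy=f,interpolation=cv2.INTER_CUBIC)
    def pr(X):
        return ((proj(p,(R@np.array(X).T).T+c)-[a,b]+.5)*f).astype(int)
    sq=lambda hx,hy,z,y0:[[hx,y0+hy,z],[hx,y0-hy,z],[-hx,y0-hy,z],[-hx,y0+hy,z]]
    cv2.polylines(im,[pr(sq(.055,.1225,.072,0))],True,(255,255,0),1)
    cv2.polylines(im,[pr(sq(.055,.1225,.0,0))],True,(255,0,255),1)
    for y in(.075,.025,-.025):
        th=np.linspace(-.8,.8,20)
        for e in(-.009,.009): cv2.polylines(im,[pr([[.034*np.sin(q),y+e,.054+.034*np.cos(q)] for q in th])],False,(255,255,255),1)
        cv2.polylines(im,[pr(sq(.028,.0155,.079,y))],True,(0,255,255),1)
    th=np.linspace(0,6.28,40)
    for r,z in((.015,.094),(.023,.084)): cv2.polylines(im,[pr([[r*np.cos(q),-.085+r*np.sin(q),z] for q in th])],True,(255,255,255),1)
    cv2.imwrite(f'pics/{n}ov.png',im); print(im.shape)
E
```

```text
(638, 783, 3)
(522, 696, 3)
```

View pics/topov.png

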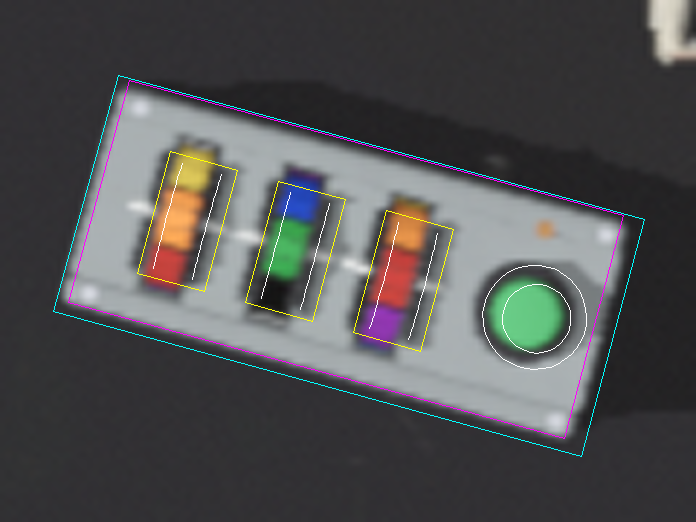

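View pics/sceneov.png

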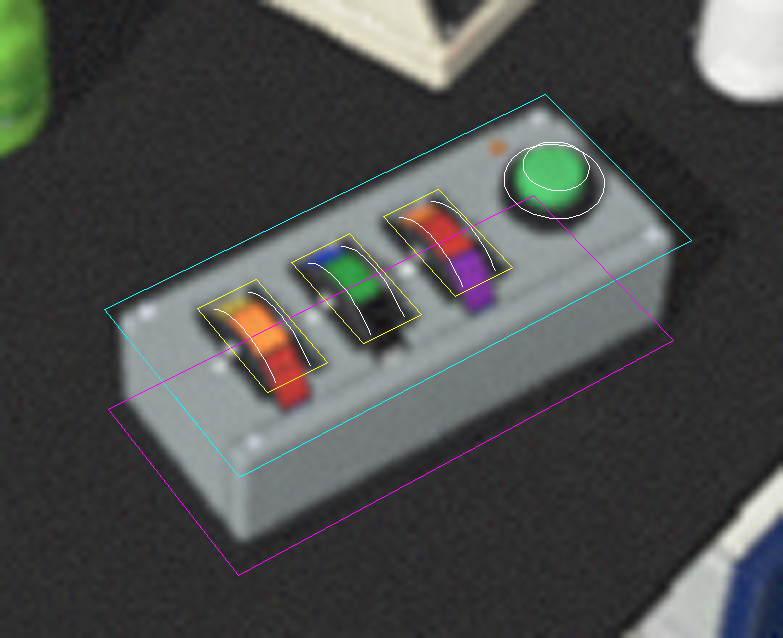

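```bash
python3 - <<'E'
from h import *
yaw=np.radians(-15.93);R=np.array([[np.cos(yaw),-np.sin(yaw)],[np.sin(yaw),np.cos(yaw)]])
c0=np.array([.471,.0243])
for n in('top','scene'):
    p=dict(np.load(f'{n}0.npz'));hsv=cv2.cvtColor(p['color'],cv2.COLOR_RGB2HSV);g=p['color'].astype(int)
    Rc,t=cam(p);print(n,'cam at',np.round(-Rc.T@t,2))
    for y in(.075,.025,-.025,-.085):
        z=.085 if y>-.08 else .094
        L=[];P=[]
        q=proj(p,[*(c0+R@[0,y]),z])[0]
        for v in range(int(q[1])-14,int(q[1])+15):
            for u in range(int(q[0])-14,int(q[0])+15):
                l=R.T@(atz(p,u,v,z)[:2]-c0)
                if abs(l[1]-y)<.02 and hsv[v,u,1]>110 and hsv[v,u,2]>70 and abs(l[0])<.03: L.append(l)
        L=np.array(L)*1000
        print(y,len(L),'local mean',L.mean(0).round(1),'range',L.min(0).round(1),L.max(0).round(1))
    # white pointers
    L=[]
    for v in range(200,285):
        for u in range(240,345):
            l=R.T@(atz(p,u,v,.079)[:2]-c0)*1000
            if abs(l[0])<14 and -60<l[1]<110 and g[v,u].min()>185: L.append((*l.round(1),g[v,u].min()))
    print(len(L)); print(np.array(sorted(L,key=lambda a:-a[1]))[:30])
E
```

```text
top cam at [0.52 0.05 1.19]
0.075 152 local mean [-0.1 78.9] range [-29.8  70.2] [29.6 87.4]
0.025 103 local mean [ 9.1 29.2] range [-12.5  20.8] [29.8 37.8]
-0.025 146 local mean [  0.8 -20.2] range [-29.9 -28.8] [ 29.9 -11.4]
-0.085 117 local mean [  1.  -80.5] range [-13.9 -95.7] [ 15.8 -65.4]
22
[[ 0.000e+00  1.013e+02  2.090e+02]
 [ 7.000e-01  9.880e+01  2.260e+02]
 [-1.800e+00  9.810e+01  1.890e+02]
 [ 1.400e+00  9.630e+01  2.210e+02]
 [-1.100e+00  9.560e+01  1.940e+02]
 [ 2.100e+00  9.380e+01  1.940e+02]
 [-4.000e-01  9.310e+01  1.940e+02]
 [-1.000e-01  5.300e+01  1.890e+02]
 [ 5.000e-01  5.050e+01  2.130e+02]
 [-1.900e+00  4.980e+01  1.860e+02]
 [ 1.200e+00  4.800e+01  2.200e+02]
 [-1.300e+00  4.730e+01  1.940e+02]
 [ 1.900e+00  4.550e+01  2.090e+02]
 [-6.000e-01  4.480e+01  1.980e+02]
 [ 1.000e-01  4.230e+01  1.870e+02]
 [ 4.000e-01  2.200e+00  2.090e+02]
 [ 1.100e+00 -3.000e-01  2.250e+02]
 [-1.400e+00 -1.000e+00  1.910e+02]
 [ 1.800e+00 -2.800e+00  2.060e+02]
 [-7.000e-01 -3.500e+00  2.070e+02]
 [-0.000e+00 -6.000e+00  2.210e+02]
 [ 6.000e-01 -8.500e+00  1.950e+02]]
scene cam at [-0.03  0.72  1.08]
0.075 105 local mean [-6.1 78. ] range [-29.2  67.5] [18.4 88.6]
0.025 59 local mean [ 4.9 26.5] range [-12.1  17.7] [21.3 37.2]
-0.025 95 local mean [ -5.5 -21.4] range [-29.  -31.2] [ 18.6 -11.1]
-0.085 96 local mean [ -4.  -79.4] range [-21.6 -95.5] [ 24. -65.]
6
[[ -4.9 101.4 190. ]
 [ -6.3  99.3 187. ]
 [ -2.4  51.2 193. ]
 [ -3.8  49.  191. ]
 [ -2.7   1.3 196. ]
 [ -4.1  -0.9 211. ]]
```

Emit:
send_rows --deltas '[{"dp":[0.09,0.22,0],"rotation":[0,0,-0.06]},{"dp":[0.18,0.44,0],"rotation":[0,0,-0.12]},{"dp":[0.27,0.65,0],"rotation":[0,0,-0.18]},{"dp":[0.365,0.87,0],"rotation":[0,0,-0.23]}]' --fingers 1 --grip_force 20

```text
clock: 0.83
position: [0.2741, -0.4217, 0.2502]
ee_rot: [0.0, 0.989, 0.147, 0.0]
contact_force: [0.6, -0.3, 0.4]
width: 0.0385
```

Emit:
send_rows --deltas '[{"dp":[0.09,0.22,0],"rotation":[0,0,-0.06]},{"dp":[0.18,0.44,0],"rotation":[0,0,-0.12]},{"dp":[0.27,0.65,0],"rotation":[0,0,-0.18]},{"dp":[0.365,0.87,0],"rotation":[0,0,-0.23]}]'

```text
clock: 1.17
position: [0.318, -0.317, 0.2505]
ee_rot: [0.0, 0.996, 0.09, 0.0]
contact_force: [0.4, -0.0, 0.3]
width: -0.0003
```

Emit:
send_rows --deltas '[{"dp":[0.09,0.22,0],"rotation":[0,0,-0.06]},{"dp":[0.18,0.44,0],"rotation":[0,0,-0.12]},{"dp":[0.27,0.65,0],"rotation":[0,0,-0.18]},{"dp":[0.365,0.87,0],"rotation":[0,0,-0.23]}]'

```text
clock: 1.5
position: [0.3618, -0.2126, 0.2506]
ee_rot: [0.0, 0.999, 0.032, 0.0]
contact_force: [1.1, 0.3, 0.1]
width: -0.0002
```

Emit:
send_rows --deltas '[{"dp":[0.09,0.22,0],"rotation":[0,0,-0.06]},{"dp":[0.18,0.44,0],"rotation":[0,0,-0.12]},{"dp":[0.27,0.65,0],"rotation":[0,0,-0.18]},{"dp":[0.365,0.87,0],"rotation":[0,0,-0.23]}]'

```text
clock: 1.83
position: [0.4056, -0.1081, 0.2506]
ee_rot: [0.0, 1.0, -0.025, 0.0]
contact_force: [0.3, 0.7, 0.5]
width: -0.0001
```

Emit:
send_rows --deltas '[{"dp":[0.09,0.22,0],"rotation":[0,0,-0.06]},{"dp":[0.18,0.44,0],"rotation":[0,0,-0.12]},{"dp":[0.27,0.65,0],"rotation":[0,0,-0.18]},{"dp":[0.365,0.87,0],"rotation":[0,0,-0.23]}]'

```text
clock: 2.17
position: [0.4494, -0.0036, 0.2506]
ee_rot: [0.0, 0.997, -0.082, 0.0]
contact_force: [1.3, -0.2, 0.3]
width: 0.0001
```

Emit:
send_rows --deltas '[{"dp":[0.07,0.22,0],"rotation":[0,0,-0.06]},{"dp":[0.15,0.44,0],"rotation":[0,0,-0.12]},{"dp":[0.22,0.66,-0.1],"rotation":[0,0,-0.18]},{"dp":[0.29,0.883,-0.3],"rotation":[0,0,-0.23]},{"dp":[0.29,0.883,-0.55],"rotation":[0,0,-0.23]},{"dp":[0.29,0.883,-0.75],"rotation":[0,0,-0.23]},{"dp":[0.29,0.883,-0.75],"rotation":[0,0,-0.23]}]'

```text
clock: 2.75
position: [0.4804, 0.1014, 0.156]
ee_rot: [0.001, 0.99, -0.138, -0.005]
contact_force: [-0.6, -0.1, 0.3]
width: 0.0002
```

```bash
python3 - <<'E'
from h import *
s=monitor.get_state(); print({k:np.round(s[k],4) for k in('clock','qpos','position','ee_rot','contact_force','moment')})
p=eyes.get_image('top'); im=cv2.cvtColor(p['color'],cv2.COLOR_RGB2BGR)[190:310,210:360];a=cv2.resize(im,None,fx=4,fy=4)
q=eyes.get_image('scene'); im=cv2.cvtColor(q['color'],cv2.COLOR_RGB2BGR)[150:300,220:400];b=cv2.resize(im,None,fx=4,fy=4)
cv2.imwrite('pics/a1.png',a);cv2.imwrite('pics/b1.png',b)
E
```

```text
{'clock': np.float64(2.75), 'qpos': array([ 6.6300e-02,  2.3080e-01,  1.8207e+00, -1.0000e-04,  1.1001e+00,
        1.9139e+00]), 'position': array([0.4804, 0.1014, 0.156 ]), 'ee_rot': array([ 0.0011,  0.9904, -0.1379, -0.0049]), 'contact_force': array([-0.6046, -0.1407,  0.2952]), 'moment': array([-0.0033,  0.0366,  0.0231])}
```

View pics/b1.png

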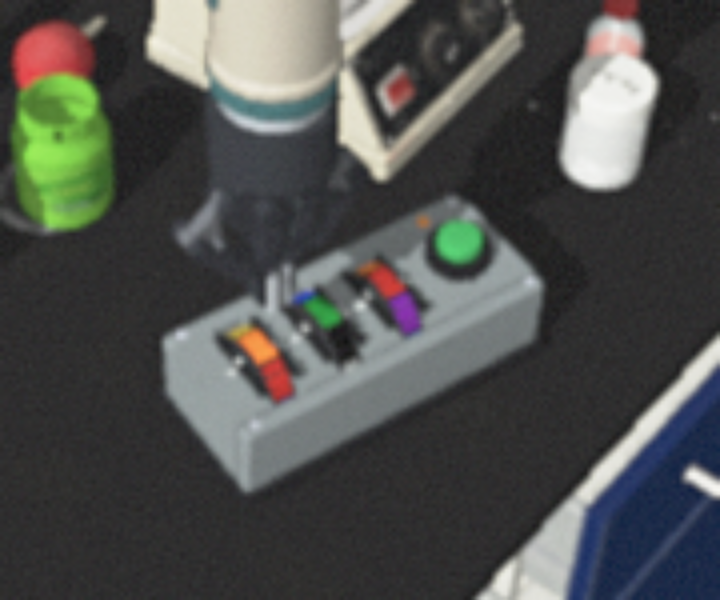

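Emit:
send_rows --deltas '[{"dp":[0,0,-0.2],"rotation":[0,0,0]},{"dp":[0,0,-0.3],"rotation":[0,0,0]},{"dp":[0,0,-0.3],"rotation":[0,0,0]},{"dp":[0,0,-0.3],"rotation":[0,0,0]},{"dp":[0,0,-0.3],"rotation":[0,0,0]},{"dp":[0,0,-0.3],"rotation":[0,0,0]}]'

```text
clock: 3.35
position: [0.4853, 0.1009, 0.1261]
ee_rot: [-0.0, 0.99, -0.139, 0.002]
contact_force: [-0.6, 0.7, 0.5]
width: -0.0
```

Emit:
send_rows --deltas '[{"dp":[0,0.01,-0.05],"rotation":[0,0,0]},{"dp":[0,0.01,-0.1],"rotation":[0,0,0]},{"dp":[0,0.01,-0.1],"rotation":[0,0,0]},{"dp":[0,0.01,-0.1],"rotation":[0,0,0]},{"dp":[0,0.01,-0.1],"rotation":[0,0,0]},{"dp":[0,0.01,-0.1],"rotation":[0,0,0]}]'

```text
clock: 3.85
position: [0.484, 0.1022, 0.1123]
ee_rot: [0.0, 0.99, -0.139, 0.0]
contact_force: [-0.6, 0.5, 0.4]
width: -0.0002
```

```bash
cat > st.py <<'E'
from h import *
s=monitor.get_state(); X=s['position'];l=np.array([X[0]-.4723,X[1]-.0278])
print(s['clock'],np.round(X*1000,2),'local',np.round(1000*np.array([l@[.9616,-.2745],l@[.2745,.9616]]),1),'F',np.round(s['contact_force'],1),np.round(s['ee_rot'],4))
E
python3 st.py
```

```text
3.85 [484.03 102.23 112.33] local [-9.1 74.8] F [-0.6  0.5  0.4] [ 1.000e-04  9.903e-01 -1.386e-01  0.000e+00]
```

Emit:
send_rows --deltas '[{"dp":[0,0,-0.01],"rotation":[0,0,0]},{"dp":[0,0,-0.02],"rotation":[0,0,0]},{"dp":[0,0,-0.02],"rotation":[0,0,0]},{"dp":[0,0,-0.02],"rotation":[0,0,0]}]'

```text
clock: 4.18
position: [0.4839, 0.1022, 0.1098]
ee_rot: [0.0, 0.99, -0.139, -0.0]
contact_force: [0.4, -0.6, -0.4]
width: 0.0001
```

Emit:
send_rows --deltas '[{"dp":[0,0,-0.004],"rotation":[0,0,0]},{"dp":[0,0,-0.008],"rotation":[0,0,0]},{"dp":[0,0,-0.008],"rotation":[0,0,0]},{"dp":[0,0,-0.008],"rotation":[0,0,0]}]'

```text
clock: 4.52
position: [0.4839, 0.1022, 0.1089]
ee_rot: [0.0, 0.99, -0.139, -0.0]
contact_force: [-0.1, 0.8, -0.2]
width: -0.0005
```

Emit:
send_rows --deltas '[{"dp":[0,0,-0.004],"rotation":[0,0,0]},{"dp":[0,0,-0.008],"rotation":[0,0,0]},{"dp":[0,0,-0.008],"rotation":[0,0,0]}]'

```text
clock: 4.77
position: [0.4839, 0.1022, 0.1079]
ee_rot: [0.0, 0.99, -0.139, -0.0]
contact_force: [-0.0, 0.3, -0.5]
width: -0.0001
```

Emit:
send_rows --deltas '[{"dp":[0,0,-0.004],"rotation":[0,0,0]},{"dp":[0,0,-0.004],"rotation":[0,0,0]},{"dp":[0,0,-0.004],"rotation":[0,0,0]}]'

```text
clock: 5.02
position: [0.4839, 0.1022, 0.1075]
ee_rot: [0.0, 0.99, -0.139, -0.0]
contact_force: [0.5, -0.3, 0.1]
width: -0.0002
```

Emit:
send_rows --deltas '[{"dp":[0,0,-0.004],"rotation":[0,0,0]},{"dp":[0,0,-0.004],"rotation":[0,0,0]},{"dp":[0,0,-0.004],"rotation":[0,0,0]}]'

```text
clock: 5.27
position: [0.4839, 0.1022, 0.107]
ee_rot: [0.0, 0.99, -0.139, -0.0]
contact_force: [-0.2, 0.6, -0.6]
width: 0.0001
```

Emit:
send_rows --deltas '[{"dp":[0,0,-0.004],"rotation":[0,0,0]},{"dp":[0,0,-0.004],"rotation":[0,0,0]},{"dp":[0,0,-0.004],"rotation":[0,0,0]}]'

```text
clock: 5.52
position: [0.4839, 0.1022, 0.1065]
ee_rot: [0.0, 0.99, -0.139, -0.0]
contact_force: [-0.3, 0.3, 0.6]
width: -0.0001
```

Emit:
send_rows --deltas '[{"dp":[0,0,-0.004],"rotation":[0,0,0]},{"dp":[0,0,-0.004],"rotation":[0,0,0]},{"dp":[0,0,-0.004],"rotation":[0,0,0]}]'

```text
clock: 5.77
position: [0.4839, 0.1022, 0.1061]
ee_rot: [0.0, 0.99, -0.139, -0.0]
contact_force: [1.2, -1.4, 0.2]
width: -0.0001
```

Emit:
send_rows --deltas '[{"dp":[0,0,-0.004],"rotation":[0,0,0]},{"dp":[0,0,-0.004],"rotation":[0,0,0]},{"dp":[0,0,-0.004],"rotation":[0,0,0]}]'

```text
clock: 6.02
position: [0.4839, 0.1022, 0.1056]
ee_rot: [0.0, 0.99, -0.139, -0.0]
contact_force: [0.4, 0.1, -0.7]
width: -0.0
```

Emit:
send_rows --deltas '[{"dp":[0,0,-0.004],"rotation":[0,0,0]},{"dp":[0,0,-0.004],"rotation":[0,0,0]},{"dp":[0,0,-0.004],"rotation":[0,0,0]}]'

```text
clock: 6.27
position: [0.4841, 0.1022, 0.1054]
ee_rot: [0.0, 0.99, -0.139, 0.0]
contact_force: [-0.1, -0.6, 2.9]
width: -0.0006
```

Emit:
send_rows --deltas '[{"dp":[0,0,-0.004],"rotation":[0,0,0]},{"dp":[0,0,-0.004],"rotation":[0,0,0]},{"dp":[0,0,-0.004],"rotation":[0,0,0]}]'

```text
clock: 6.52
position: [0.4842, 0.1022, 0.1053]
ee_rot: [0.0, 0.99, -0.139, 0.0]
contact_force: [-0.9, -0.4, 5.8]
width: 0.0
```

Emit:
send_rows --deltas '[{"dp":[0,0,-0.005],"rotation":[0,0,0]},{"dp":[0,0,-0.005],"rotation":[0,0,0]},{"dp":[0.01,-0.003,-0.005],"rotation":[0,0,0]},{"dp":[0.02,-0.006,-0.005],"rotation":[0,0,0]},{"dp":[0.03,-0.009,-0.005],"rotation":[0,0,0]},{"dp":[0.04,-0.011,-0.005],"rotation":[0,0,0]}]'

```text
clock: 7.02
position: [0.4888, 0.1009, 0.1053]
ee_rot: [-0.0, 0.99, -0.139, 0.0]
contact_force: [-3.0, -0.1, 10.7]
width: -0.0001
```

```bash
python3 st.py
```

```text
7.0167 [488.78 100.91 105.3 ] local [-4.2 74.8] F [-3.  -0.1 10.7] [-0.000e+00  9.903e-01 -1.386e-01  3.000e-04]
```

Emit:
send_rows --deltas '[{"dp":[0.01,-0.003,0],"rotation":[0,0,0]},{"dp":[0.02,-0.006,0],"rotation":[0,0,0]},{"dp":[0.03,-0.009,0],"rotation":[0,0,0]},{"dp":[0.04,-0.011,0],"rotation":[0,0,0]},{"dp":[0.05,-0.014,0],"rotation":[0,0,0]},{"dp":[0.06,-0.017,0],"rotation":[0,0,0]}]'

```text
clock: 7.52
position: [0.4967, 0.0987, 0.1054]
ee_rot: [0.0, 0.99, -0.139, 0.001]
contact_force: [-0.6, -1.0, 9.2]
width: -0.0001
```

Emit:
send_rows --deltas '[{"dp":[0.01,-0.003,0],"rotation":[0,0,0]},{"dp":[0.02,-0.006,0],"rotation":[0,0,0]},{"dp":[0.03,-0.009,0],"rotation":[0,0,0]},{"dp":[0.04,-0.011,0],"rotation":[0,0,0]},{"dp":[0.05,-0.014,0],"rotation":[0,0,0]},{"dp":[0.06,-0.017,0],"rotation":[0,0,0]}]'

```text
clock: 8.02
position: [0.5047, 0.0964, 0.1051]
ee_rot: [0.0, 0.99, -0.138, 0.002]
contact_force: [0.6, -1.6, 4.4]
width: -0.0001
```

```bash
python3 st.py; python3 - <<'E'
from h import *
q=eyes.get_image('scene'); im=cv2.cvtColor(q['color'],cv2.COLOR_RGB2BGR)[180:280,240:375];b=cv2.resize(im,None,fx=5,fy=5)
cv2.imwrite('pics/b2.png',b)
E
```

```text
8.0167 [504.72  96.41 105.05] local [12.3 74.9] F [ 0.6 -1.6  4.4] [ 1.000e-04  9.904e-01 -1.385e-01  1.800e-03]
```

View pics/b2.png

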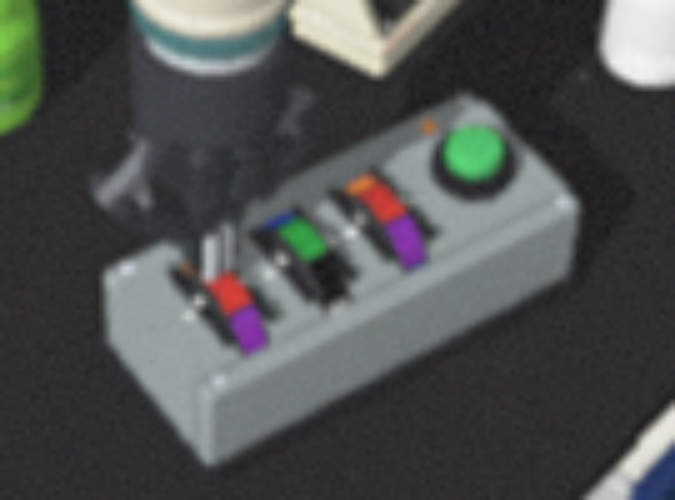

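Emit:
send_rows --deltas '[{"dp":[0,0,0.04],"rotation":[0,0,0]},{"dp":[0,0,0.1],"rotation":[0,0,0]},{"dp":[-0.04,-0.1,0.1],"rotation":[0,0,0]},{"dp":[-0.09,-0.25,0.1],"rotation":[0,0,0]},{"dp":[-0.133,-0.394,0.1],"rotation":[0,0,0]},{"dp":[-0.133,-0.394,0.06],"rotation":[0,0,0]},{"dp":[-0.133,-0.394,0.06],"rotation":[0,0,0]},{"dp":[-0.133,-0.394,0.06],"rotation":[0,0,0]}]'

```text
clock: 8.73
position: [0.4867, 0.0495, 0.1109]
ee_rot: [-0.0, 0.99, -0.139, -0.001]
contact_force: [-0.1, 0.1, -0.4]
width: -0.0
```

```bash
python3 st.py
```

```text
8.7333 [486.72  49.54 110.91] local [ 7.9 24.9] F [-0.1  0.1 -0.4] [-2.000e-04  9.903e-01 -1.391e-01 -5.000e-04]
```

Emit:
send_rows --deltas '[{"dp":[0.01,-0.003,-0.01],"rotation":[0,0,0]},{"dp":[0.01,-0.003,-0.01],"rotation":[0,0,0]},{"dp":[0.01,-0.003,-0.01],"rotation":[0,0,0]}]'

```text
clock: 8.98
position: [0.4886, 0.0496, 0.11]
ee_rot: [-0.0, 0.99, -0.138, -0.0]
contact_force: [0.7, -0.1, 0.9]
width: -0.0
```

Emit:
send_rows --deltas '[{"dp":[0,0,-0.008],"rotation":[0,0,0]},{"dp":[0,0,-0.008],"rotation":[0,0,0]}]'

```text
clock: 9.15
position: [0.4884, 0.0495, 0.1089]
ee_rot: [0.0, 0.99, -0.138, -0.0]
contact_force: [-0.4, 0.4, -0.1]
width: 0.0001
```

```bash
python3 st.py
```

```text
9.15 [488.38  49.46 108.93] local [ 9.5 25.2] F [-0.4  0.4 -0.1] [ 0.000e+00  9.904e-01 -1.384e-01 -1.000e-04]
```

Feel down with 0.7 mm steps.

Emit:
send_rows --deltas '[{"dp":[0,0,-0.006],"rotation":[0,0,0]},{"dp":[0,0,-0.006],"rotation":[0,0,0]}]'

```text
clock: 9.32
position: [0.4883, 0.0493, 0.1082]
ee_rot: [0.0, 0.99, -0.139, -0.0]
contact_force: [-0.4, 0.4, 0.6]
width: -0.0002
```

Emit:
send_rows --deltas '[{"dp":[0,0,-0.006],"rotation":[0,0,0]},{"dp":[0,0,-0.006],"rotation":[0,0,0]}]'

```text
clock: 9.48
position: [0.4885, 0.0492, 0.1078]
ee_rot: [0.0, 0.99, -0.139, 0.0]
contact_force: [0.6, 0.7, 0.8]
width: 0.0
```

Emit:
send_rows --deltas '[{"dp":[0,0,-0.006],"rotation":[0,0,0]},{"dp":[0,0,-0.006],"rotation":[0,0,0]}]'

```text
clock: 9.65
position: [0.4888, 0.0491, 0.1076]
ee_rot: [-0.0, 0.99, -0.139, 0.0]
contact_force: [-0.8, 0.1, 5.2]
width: -0.0001
```

Emit:
send_rows --deltas '[{"dp":[0,0,-0.006],"rotation":[0,0,0]},{"dp":[0,0,-0.006],"rotation":[0,0,0]}]'

```text
clock: 9.82
position: [0.4892, 0.0491, 0.1075]
ee_rot: [-0.0, 0.99, -0.139, 0.001]
contact_force: [-1.3, 0.2, 9.3]
width: 0.0
```

Emit:
send_rows --deltas '[{"dp":[-0.01,0.003,0],"rotation":[0,0,0]},{"dp":[-0.02,0.006,0],"rotation":[0,0,0]},{"dp":[-0.03,0.009,0],"rotation":[0,0,0]},{"dp":[-0.04,0.011,0],"rotation":[0,0,0]}]'

```text
clock: 10.15
position: [0.4866, 0.0498, 0.1077]
ee_rot: [0.0, 0.99, -0.138, 0.004]
contact_force: [2.9, -0.9, 6.6]
width: -0.0001
```

```bash
python3 st.py
```

```text
10.15 [486.57  49.82 107.74] local [ 7.7 25.1] F [ 2.9 -0.9  6.6] [ 2.000e-04  9.904e-01 -1.385e-01  3.600e-03]
```

Emit:
send_rows --deltas '[{"dp":[-0.01,0.003,-0.005],"rotation":[0,0,0]},{"dp":[-0.02,0.006,-0.005],"rotation":[0,0,0]},{"dp":[-0.03,0.009,-0.005],"rotation":[0,0,0]},{"dp":[-0.04,0.011,-0.005],"rotation":[0,0,0]},{"dp":[-0.05,0.014,-0.005],"rotation":[0,0,0]},{"dp":[-0.06,0.017,-0.005],"rotation":[0,0,0]}]'

```text
clock: 10.65
position: [0.4796, 0.0518, 0.1076]
ee_rot: [0.0, 0.99, -0.138, 0.004]
contact_force: [1.0, -1.3, 9.5]
width: 0.0001
```

```bash
python3 st.py
```

```text
10.65 [479.57  51.84 107.65] local [ 0.4 25.1] F [ 1.  -1.3  9.5] [ 2.000e-04  9.904e-01 -1.385e-01  3.800e-03]
```

Emit:
send_rows --deltas '[{"dp":[-0.01,0.003,0],"rotation":[0,0,0]},{"dp":[-0.02,0.006,0],"rotation":[0,0,0]},{"dp":[-0.03,0.009,0],"rotation":[0,0,0]},{"dp":[-0.04,0.011,0],"rotation":[0,0,0]},{"dp":[-0.05,0.014,0],"rotation":[0,0,0]},{"dp":[-0.06,0.017,0],"rotation":[0,0,0]},{"dp":[-0.07,0.02,0],"rotation":[0,0,0]},{"dp":[-0.08,0.023,0],"rotation":[0,0,0]}]'

```text
clock: 11.32
position: [0.4678, 0.0551, 0.1071]
ee_rot: [-0.0, 0.99, -0.139, 0.001]
contact_force: [-1.9, 0.8, 8.5]
width: 0.0003
```

```bash
python3 st.py;  python3 - <<'E'
from h import *
q=eyes.get_image('scene'); im=cv2.cvtColor(q['color'],cv2.COLOR_RGB2BGR)[180:280,240:375];b=cv2.resize(im,None,fx=5,fy=5)
cv2.imwrite('pics/b3.png',b)
E
```

```text
11.3167 [467.85  55.11 107.13] local [-11.8  25. ] F [-1.9  0.8  8.5] [-0.      0.9903 -0.1387  0.0015]
```

View pics/b3.png

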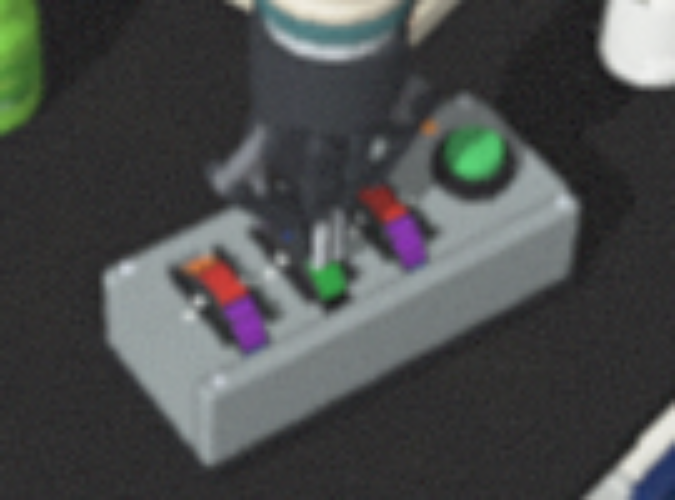

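Emit:
send_rows --deltas '[{"dp":[0,0,0.03],"rotation":[0,0,0]},{"dp":[0,0,0.06],"rotation":[0,0,0]},{"dp":[0.08,-0.023,0.06],"rotation":[0,0,0]},{"dp":[0.175,-0.05,0.06],"rotation":[0,0,0]},{"dp":[0.175,-0.05,0.06],"rotation":[0,0,0]},{"dp":[0.175,-0.05,0.03],"rotation":[0,0,0]},{"dp":[0.175,-0.05,0.018],"rotation":[0,0,0]},{"dp":[0.175,-0.05,0.012],"rotation":[0,0,0]},{"dp":[0.175,-0.05,0.008],"rotation":[0,0,0]},{"dp":[0.175,-0.05,0.008],"rotation":[0,0,0]}]'

```text
clock: 12.2
position: [0.4886, 0.0491, 0.1075]
ee_rot: [0.0, 0.99, -0.139, 0.001]
contact_force: [-0.3, -1.6, 7.6]
width: -0.0001
```

```bash
python3 st.py
```

```text
12.2 [488.56  49.06 107.51] local [ 9.8 24.9] F [-0.3 -1.6  7.6] [ 2.000e-04  9.904e-01 -1.385e-01  1.000e-03]
```

Emit:
send_rows --deltas '[{"dp":[0,0,-0.006],"rotation":[0,0,0]},{"dp":[-0.01,0.003,-0.006],"rotation":[0,0,0]},{"dp":[-0.02,0.006,-0.006],"rotation":[0,0,0]},{"dp":[-0.03,0.009,-0.007],"rotation":[0,0,0]},{"dp":[-0.04,0.011,-0.008],"rotation":[0,0,0]},{"dp":[-0.05,0.014,-0.008],"rotation":[0,0,0]}]'

```text
clock: 12.7
position: [0.4851, 0.0501, 0.1076]
ee_rot: [0.0, 0.99, -0.138, 0.004]
contact_force: [3.2, -2.2, 11.1]
width: 0.0
```

```bash
python3 st.py
```

```text
12.7 [485.14  50.08 107.62] local [ 6.2 24.9] F [ 3.2 -2.2 11.1] [ 4.000e-04  9.904e-01 -1.383e-01  4.100e-03]
```

Emit:
send_rows --deltas '[{"dp":[-0.01,0.003,0],"rotation":[0,0,0]},{"dp":[-0.02,0.006,0],"rotation":[0,0,0]},{"dp":[-0.03,0.009,0],"rotation":[0,0,0]},{"dp":[-0.04,0.011,0],"rotation":[0,0,0]},{"dp":[-0.05,0.014,0],"rotation":[0,0,0]}]'

```text
clock: 13.12
position: [0.4785, 0.052, 0.1076]
ee_rot: [0.0, 0.99, -0.138, 0.003]
contact_force: [1.3, -2.9, 11.8]
width: -0.0003
```

```bash
python3 st.py
```

```text
13.1167 [478.48  51.97 107.55] local [-0.7 24.9] F [ 1.3 -2.9 11.8] [ 3.000e-04  9.904e-01 -1.384e-01  3.400e-03]
```

Emit:
send_rows --deltas '[{"dp":[-0.01,0.003,0.002],"rotation":[0,0,0]},{"dp":[-0.02,0.006,0.002],"rotation":[0,0,0]},{"dp":[-0.03,0.009,0.002],"rotation":[0,0,0]},{"dp":[-0.04,0.011,0.002],"rotation":[0,0,0]},{"dp":[-0.05,0.014,0.002],"rotation":[0,0,0]},{"dp":[-0.06,0.017,0.002],"rotation":[0,0,0]},{"dp":[-0.07,0.02,0.002],"rotation":[0,0,0]}]'

```text
clock: 13.7
position: [0.4678, 0.055, 0.1071]
ee_rot: [0.0, 0.99, -0.139, 0.001]
contact_force: [-2.5, -1.0, 9.3]
width: 0.0
```

```bash
python3 st.py;  python3 - <<'E'
from h import *
q=eyes.get_image('scene'); im=cv2.cvtColor(q['color'],cv2.COLOR_RGB2BGR)[180:280,240:375];b=cv2.resize(im,None,fx=5,fy=5)
cv2.imwrite('pics/b4.png',b)
E
```

```text
13.7 [467.81  54.96 107.06] local [-11.8  24.9] F [-2.5 -1.   9.3] [ 1.000e-04  9.904e-01 -1.386e-01  9.000e-04]
```

View pics/b4.png

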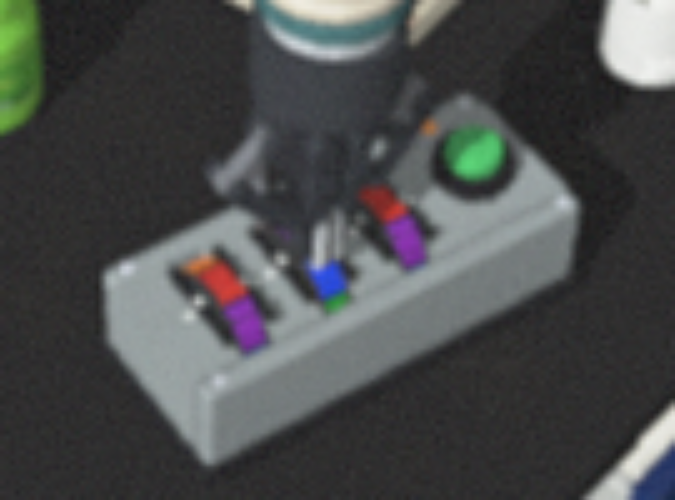

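Emit:
send_rows --deltas '[{"dp":[0,0,0.04],"rotation":[0,0,0]},{"dp":[0,0,0.1],"rotation":[0,0,0]},{"dp":[-0.03,-0.1,0.1],"rotation":[0,0,0]},{"dp":[-0.06,-0.25,0.1],"rotation":[0,0,0]},{"dp":[-0.093,-0.406,0.1],"rotation":[0,0,0]},{"dp":[-0.093,-0.406,0.06],"rotation":[0,0,0]},{"dp":[-0.093,-0.406,0.04],"rotation":[0,0,0]},{"dp":[-0.093,-0.406,0.04],"rotation":[0,0,0]},{"dp":[-0.093,-0.406,0.04],"rotation":[0,0,0]}]'

```text
clock: 14.5
position: [0.4561, 0.007, 0.1103]
ee_rot: [-0.0, 0.99, -0.138, -0.0]
contact_force: [-0.6, -0.7, -0.3]
width: -0.0002
```

```bash
python3 st.py;  python3 - <<'E'
from h import *
q=eyes.get_image('scene'); im=cv2.cvtColor(q['color'],cv2.COLOR_RGB2BGR)[180:280,240:375];b=cv2.resize(im,None,fx=5,fy=5)
cv2.imwrite('pics/b5.png',b)
E
```

```text
14.5 [456.1    6.98 110.32] local [ -9.9 -24.5] F [-0.6 -0.7 -0.3] [-2.000e-04  9.904e-01 -1.385e-01 -5.000e-04]
```

View pics/b5.png

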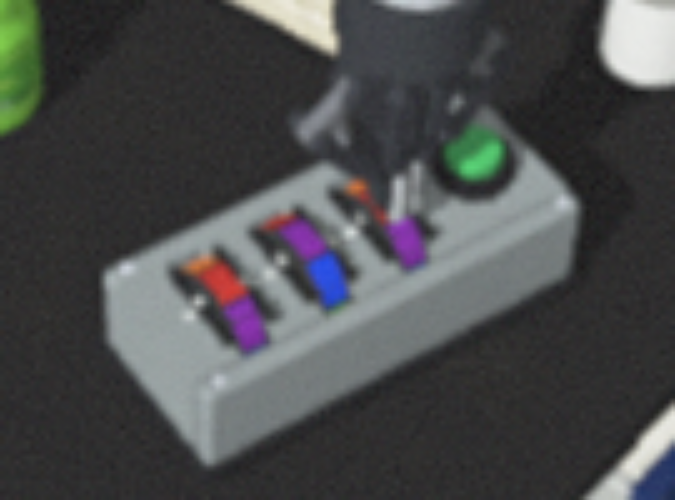

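Left shows red (225,285), middle purple (300,237) at the pointers. Now I feel the right rim.

Emit:
send_rows --deltas '[{"dp":[0.004,0,-0.006],"rotation":[0,0,0]},{"dp":[0.004,0,-0.01],"rotation":[0,0,0]}]'

```text
clock: 14.72
position: [0.457, 0.0068, 0.1095]
ee_rot: [-0.0, 0.99, -0.138, 0.0]
contact_force: [-0.6, -0.8, 0.4]
width: 0.0004
```

Emit:
send_rows --deltas '[{"dp":[0,0,-0.006],"rotation":[0,0,0]},{"dp":[0,0,-0.006],"rotation":[0,0,0]}]'

```text
clock: 14.88
position: [0.4567, 0.0066, 0.1086]
ee_rot: [0.0, 0.99, -0.138, -0.0]
contact_force: [-0.2, -0.0, 0.2]
width: -0.0001
```

Emit:
send_rows --deltas '[{"dp":[0,0,-0.006],"rotation":[0,0,0]},{"dp":[0,0,-0.006],"rotation":[0,0,0]}]'

```text
clock: 15.05
position: [0.4567, 0.0064, 0.1079]
ee_rot: [0.0, 0.99, -0.139, -0.0]
contact_force: [-0.9, 0.7, 0.1]
width: 0.0002
```

Emit:
send_rows --deltas '[{"dp":[0,0,-0.006],"rotation":[0,0,0]},{"dp":[0,0,-0.006],"rotation":[0,0,0]}]'

```text
clock: 15.22
position: [0.4566, 0.0063, 0.1072]
ee_rot: [0.0, 0.99, -0.139, -0.0]
contact_force: [-0.2, 0.9, -0.5]
width: 0.0001
```

Emit:
send_rows --deltas '[{"dp":[0,0,-0.006],"rotation":[0,0,0]},{"dp":[0,0,-0.006],"rotation":[0,0,0]}]'

```text
clock: 15.38
position: [0.4566, 0.0063, 0.1065]
ee_rot: [0.0, 0.99, -0.139, -0.0]
contact_force: [-0.5, -0.3, 0.1]
width: -0.0003
```

Emit:
send_rows --deltas '[{"dp":[0,0,-0.005],"rotation":[0,0,0]},{"dp":[0,0,-0.005],"rotation":[0,0,0]}]'

```text
clock: 15.55
position: [0.4567, 0.0063, 0.1059]
ee_rot: [0.0, 0.99, -0.139, -0.0]
contact_force: [0.4, 0.5, -0.5]
width: -0.0007
```

Emit:
send_rows --deltas '[{"dp":[0,0,-0.005],"rotation":[0,0,0]},{"dp":[0,0,-0.005],"rotation":[0,0,0]}]'

```text
clock: 15.72
position: [0.4566, 0.0063, 0.1053]
ee_rot: [0.0, 0.99, -0.139, -0.0]
contact_force: [0.1, -0.2, -0.7]
width: -0.0006
```

Emit:
send_rows --deltas '[{"dp":[0,0,-0.005],"rotation":[0,0,0]},{"dp":[0,0,-0.005],"rotation":[0,0,0]}]'

```text
clock: 15.88
position: [0.4568, 0.0063, 0.105]
ee_rot: [0.0, 0.99, -0.139, 0.0]
contact_force: [-0.6, -0.5, 2.7]
width: -0.0002
```

Emit:
send_rows --deltas '[{"dp":[0,0,-0.005],"rotation":[0,0,0]},{"dp":[0,0,-0.005],"rotation":[0,0,0]}]'

```text
clock: 16.05
position: [0.457, 0.0063, 0.1049]
ee_rot: [0.0, 0.99, -0.139, 0.0]
contact_force: [-0.6, -0.2, 6.5]
width: 0.0
```

Emit:
send_rows --deltas '[{"dp":[0,0,-0.005],"rotation":[0,0,0]},{"dp":[0.01,-0.003,-0.005],"rotation":[0,0,0]},{"dp":[0.02,-0.006,-0.005],"rotation":[0,0,0]},{"dp":[0.03,-0.009,-0.005],"rotation":[0,0,0]},{"dp":[0.04,-0.011,-0.005],"rotation":[0,0,0]},{"dp":[0.05,-0.014,-0.005],"rotation":[0,0,0]}]'

```text
clock: 16.55
position: [0.4631, 0.0045, 0.1049]
ee_rot: [0.0, 0.99, -0.139, 0.001]
contact_force: [-2.0, 0.3, 11.5]
width: -0.0005
```

Emit:
send_rows --deltas '[{"dp":[0.01,-0.003,0],"rotation":[0,0,0]},{"dp":[0.02,-0.006,0],"rotation":[0,0,0]},{"dp":[0.03,-0.009,0],"rotation":[0,0,0]},{"dp":[0.04,-0.011,0],"rotation":[0,0,0]},{"dp":[0.05,-0.014,0],"rotation":[0,0,0]}]'

```text
clock: 16.97
position: [0.4698, 0.0027, 0.105]
ee_rot: [0.0, 0.99, -0.139, 0.001]
contact_force: [-2.1, 0.7, 10.5]
width: -0.0003
```

```bash
python3 st.py
```

```text
16.9667 [469.77   2.67 104.99] local [  4.5 -24.9] F [-2.1  0.7 10.5] [ 2.000e-04  9.904e-01 -1.386e-01  1.400e-03]
```

Emit:
send_rows --deltas '[{"dp":[0.01,-0.003,0],"rotation":[0,0,0]},{"dp":[0.02,-0.006,0],"rotation":[0,0,0]},{"dp":[0.03,-0.009,0],"rotation":[0,0,0]},{"dp":[0.04,-0.011,0],"rotation":[0,0,0]},{"dp":[0.05,-0.014,0],"rotation":[0,0,0]},{"dp":[0.06,-0.017,0],"rotation":[0,0,0]}]'

```text
clock: 17.47
position: [0.4778, 0.0004, 0.1047]
ee_rot: [0.0, 0.99, -0.139, 0.002]
contact_force: [1.2, -1.1, 4.6]
width: 0.0001
```

```bash
python3 st.py;  python3 - <<'E'
from h import *
q=eyes.get_image('scene'); im=cv2.cvtColor(q['color'],cv2.COLOR_RGB2BGR)[180:280,240:375];b=cv2.resize(im,None,fx=5,fy=5)
cv2.imwrite('pics/b6.png',b)
E
```

```text
17.4667 [4.7776e+02 3.9000e-01 1.0467e+02] local [ 12.8 -24.9] F [ 1.2 -1.1  4.6] [ 3.000e-04  9.904e-01 -1.385e-01  2.200e-03]
```

View pics/b6.png

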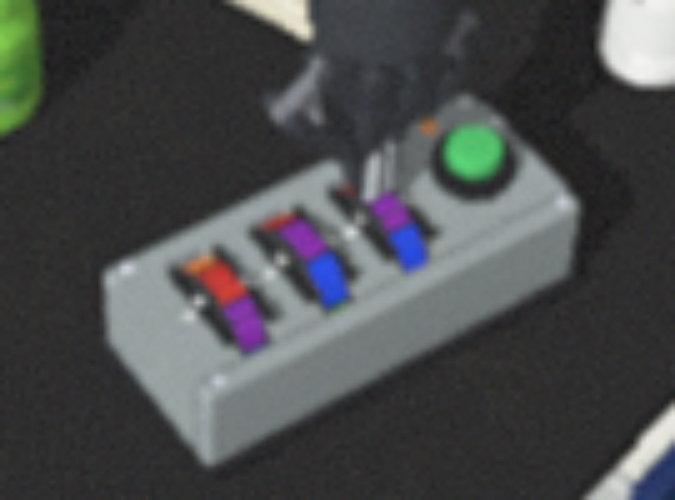

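Emit:
send_rows --deltas '[{"dp":[0,0,0.03],"rotation":[0,0,0]},{"dp":[0,0,0.06],"rotation":[0,0,0]},{"dp":[-0.08,0.023,0.06],"rotation":[0,0,0]},{"dp":[-0.176,0.05,0.06],"rotation":[0,0,0]},{"dp":[-0.176,0.05,0.06],"rotation":[0,0,0]},{"dp":[-0.176,0.05,0.03],"rotation":[0,0,0]},{"dp":[-0.176,0.05,0.018],"rotation":[0,0,0]},{"dp":[-0.176,0.05,0.012],"rotation":[0,0,0]},{"dp":[-0.176,0.05,0.006],"rotation":[0,0,0]},{"dp":[-0.176,0.05,0.006],"rotation":[0,0,0]}]'

```text
clock: 18.35
position: [0.4549, 0.0069, 0.1047]
ee_rot: [0.0, 0.99, -0.139, -0.0]
contact_force: [-2.0, 1.2, 5.9]
width: 0.0001
```

```bash
python3 st.py
```

```text
18.35 [454.89   6.91 104.69] local [-11.  -24.9] F [-2.   1.2  5.9] [ 0.000e+00  9.903e-01 -1.387e-01 -2.000e-04]
```

Emit:
send_rows --deltas '[{"dp":[0,0,-0.006],"rotation":[0,0,0]},{"dp":[0.01,-0.003,-0.006],"rotation":[0,0,0]},{"dp":[0.02,-0.006,-0.006],"rotation":[0,0,0]},{"dp":[0.03,-0.009,-0.006],"rotation":[0,0,0]},{"dp":[0.04,-0.011,-0.006],"rotation":[0,0,0]},{"dp":[0.05,-0.014,-0.006],"rotation":[0,0,0]}]'

```text
clock: 18.85
position: [0.4617, 0.005, 0.1049]
ee_rot: [0.0, 0.99, -0.139, 0.001]
contact_force: [-2.5, -0.3, 11.2]
width: 0.0005
```

```bash
python3 st.py
```

```text
18.85 [461.7    5.03 104.93] local [ -3.9 -24.8] F [-2.5 -0.3 11.2] [ 1.000e-04  9.903e-01 -1.386e-01  9.000e-04]
```

Emit:
send_rows --deltas '[{"dp":[0.01,-0.003,0],"rotation":[0,0,0]},{"dp":[0.02,-0.006,0],"rotation":[0,0,0]},{"dp":[0.03,-0.009,0],"rotation":[0,0,0]},{"dp":[0.04,-0.011,0],"rotation":[0,0,0]},{"dp":[0.05,-0.014,0],"rotation":[0,0,0]},{"dp":[0.06,-0.017,0],"rotation":[0,0,0]}]'

```text
clock: 19.35
position: [0.4698, 0.0027, 0.105]
ee_rot: [0.0, 0.99, -0.139, 0.002]
contact_force: [-0.7, -0.7, 8.9]
width: 0.0
```

```bash
python3 st.py
```

```text
19.35 [469.77   2.69 104.97] local [  4.5 -24.8] F [-0.7 -0.7  8.9] [ 2.000e-04  9.903e-01 -1.386e-01  1.800e-03]
```

Emit:
send_rows --deltas '[{"dp":[0.01,-0.003,0],"rotation":[0,0,0]},{"dp":[0.02,-0.006,0],"rotation":[0,0,0]},{"dp":[0.03,-0.009,0],"rotation":[0,0,0]},{"dp":[0.04,-0.011,0],"rotation":[0,0,0]},{"dp":[0.05,-0.014,0],"rotation":[0,0,0]},{"dp":[0.058,-0.016,0],"rotation":[0,0,0]}]'

```text
clock: 19.85
position: [0.4775, 0.0006, 0.1047]
ee_rot: [0.0, 0.99, -0.139, 0.002]
contact_force: [2.0, -1.6, 4.2]
width: -0.0001
```

```bash
python3 st.py
```

```text
19.85 [477.47   0.58 104.68] local [ 12.4 -24.8] F [ 2.  -1.6  4.2] [ 3.000e-04  9.903e-01 -1.386e-01  2.500e-03]
```

Emit:
send_rows --deltas '[{"dp":[0,0,0.04],"rotation":[0,0,0]},{"dp":[0,0,0.12],"rotation":[0,0,0]},{"dp":[0,0,0.2],"rotation":[0,0,0]},{"dp":[-0.08,-0.15,0.2],"rotation":[0,0,0]},{"dp":[-0.16,-0.3,0.2],"rotation":[0,0,0]},{"dp":[-0.237,-0.454,0.2],"rotation":[0,0,0]},{"dp":[-0.237,-0.454,0.18],"rotation":[0,0,0]},{"dp":[-0.237,-0.454,0.18],"rotation":[0,0,0]},{"dp":[-0.237,-0.454,0.18],"rotation":[0,0,0]}]'

```text
clock: 20.6
position: [0.4468, -0.0529, 0.1255]
ee_rot: [-0.0, 0.99, -0.139, 0.0]
contact_force: [0.1, -0.7, -0.2]
width: 0.0001
```

```bash
python3 st.py;  python3 - <<'E'
from h import *
q=eyes.get_image('scene'); im=cv2.cvtColor(q['color'],cv2.COLOR_RGB2BGR)[180:280,240:375];b=cv2.resize(im,None,fx=5,fy=5)
cv2.imwrite('pics/b7.png',b)
E
```

```text
20.6 [446.79 -52.89 125.53] local [ -2.4 -84.6] F [ 0.1 -0.7 -0.2] [-2.000e-04  9.903e-01 -1.390e-01  3.000e-04]
```

View pics/b7.png

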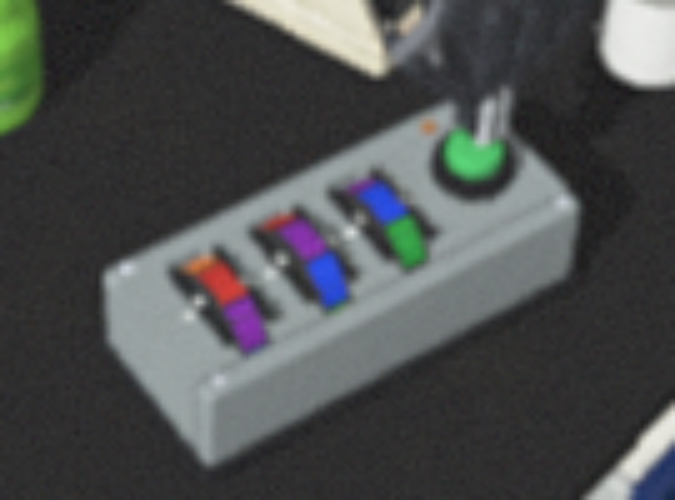

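Emit:
send_rows --deltas '[{"dp":[0.005,-0.003,-0.05],"rotation":[0,0,0]},{"dp":[0.005,-0.003,-0.09],"rotation":[0,0,0]},{"dp":[0.005,-0.003,-0.11],"rotation":[0,0,0]},{"dp":[0.005,-0.003,-0.12],"rotation":[0,0,0]},{"dp":[0.005,-0.003,-0.12],"rotation":[0,0,0]}]'

```text
clock: 21.07
position: [0.4473, -0.053, 0.1105]
ee_rot: [-0.0, 0.99, -0.139, -0.0]
contact_force: [0.6, 0.8, 2.4]
width: 0.0001
```

```bash
python3 st.py
```

```text
21.0667 [447.28 -53.04 110.54] local [ -1.9 -84.6] F [0.6 0.8 2.4] [-3.000e-04  9.903e-01 -1.386e-01 -2.000e-04]
```

Emit:
send_rows --deltas '[{"dp":[0,0,-0.01],"rotation":[0,0,0]},{"dp":[0,0,-0.02],"rotation":[0,0,0]},{"dp":[0,0,-0.025],"rotation":[0,0,0]},{"dp":[0,0,-0.025],"rotation":[0,0,0]}]'

```text
clock: 21.4
position: [0.4473, -0.0532, 0.1079]
ee_rot: [-0.0, 0.99, -0.139, 0.0]
contact_force: [1.0, 4.1, 4.2]
width: -0.0002
```

```bash
python3 st.py
```

```text
21.4 [447.27 -53.2  107.9 ] local [ -1.8 -84.8] F [1.  4.1 4.2] [-3.000e-04  9.903e-01 -1.389e-01  2.000e-04]
```

Emit:
send_rows --deltas '[{"dp":[0,0,-0.005],"rotation":[0,0,0]},{"dp":[0,0,-0.007],"rotation":[0,0,0]},{"dp":[0,0,-0.007],"rotation":[0,0,0]}]'

```text
clock: 21.65
position: [0.4472, -0.0534, 0.107]
ee_rot: [-0.0, 0.99, -0.139, 0.0]
contact_force: [1.1, 4.6, 4.7]
width: -0.0002
```

```bash
python3 st.py
```

```text
21.65 [447.24 -53.36 107.04] local [ -1.8 -84.9] F [1.1 4.6 4.7] [-2.000e-04  9.903e-01 -1.388e-01  2.000e-04]
```

Emit:
send_rows --deltas '[{"dp":[0,0,-0.005],"rotation":[0,0,0]},{"dp":[0,0,-0.007],"rotation":[0,0,0]},{"dp":[0,0,-0.007],"rotation":[0,0,0]}]'

```text
clock: 21.9
position: [0.4473, -0.0534, 0.1069]
ee_rot: [-0.0, 0.99, -0.139, 0.0]
contact_force: [-0.9, 4.3, 11.0]
width: -0.0001
```

```bash
python3 st.py
```

```text
21.9 [447.26 -53.4  106.93] local [ -1.8 -85. ] F [-0.9  4.3 11. ] [-1.000e-04  9.903e-01 -1.387e-01  3.000e-04]
```

Emit:
send_rows --deltas '[{"dp":[0,0,0],"rotation":[0,0,0]},{"dp":[0,0,0.03],"rotation":[0,0,0]},{"dp":[0,0,0.08],"rotation":[0,0,0]},{"dp":[0,0,0.2],"rotation":[0,0,0]},{"dp":[0,0,0.4],"rotation":[0,0,0]},{"dp":[0,0,0.65],"rotation":[0,0,0]},{"dp":[0,0,0.9],"rotation":[0,0,0]},{"dp":[-0.2,-0.3,1.0],"rotation":[0,0,0]},{"dp":[-0.4,-0.6,1.0],"rotation":[0,0,0]},{"dp":[-0.6,-0.9,1.0],"rotation":[0,0,0]},{"dp":[-0.6,-1.0,1.0],"rotation":[0,0,0]},{"dp":[-0.6,-1.0,1.0],"rotation":[0,0,0]}]'

```text
clock: 22.9
position: [0.3734, -0.1773, 0.2261]
ee_rot: [0.002, 0.99, -0.141, -0.0]
contact_force: [0.4, -0.4, 0.1]
width: 0.0004
```

```bash
python3 st.py;  python3 - <<'E'
from h import *
q=eyes.get_image('scene');save(q,'s8.png'); im=cv2.cvtColor(q['color'],cv2.COLOR_RGB2BGR)[180:280,240:375];b=cv2.resize(im,None,fx=5,fy=5)
cv2.imwrite('pics/b8.png',b)
q=eyes.get_image('top');save(q,'t8.png'); im=cv2.cvtColor(q['color'],cv2.COLOR_RGB2BGR)[205:295,230:350];b=cv2.resize(im,None,fx=5,fy=5)
cv2.imwrite('pics/a8.png',b)
print([np.round(w(q,u,258)*1000) for u in(318,320,322)])
for n in('crucible_base','powder_jar_base','green_jar_base','sample_tube_base','dropper_bottle_base'):
  a=models.find_in(n,q)[:1]; p0=None; print(n,a)
E
```

```text
22.9 [ 373.42 -177.34  226.15] local [ -38.8 -224.4] F [ 0.4 -0.4  0.1] [ 2.000e-03  9.900e-01 -1.408e-01 -4.000e-04]
[array([451., -47.,  92.]), array([451., -52.,  95.]), array([451., -58.,  90.])]
crucible_base [{'box': [144.9, 227.9, 159.5, 238.6], 'score': 0.45}]
powder_jar_base [{'box': [381.0, 241.8, 409.9, 262.4], 'score': 0.97}]
green_jar_base [{'box': [240.6, 221.2, 338.8, 280.2], 'score': 0.39}]
sample_tube_base [{'box': [143.6, 261.3, 170.9, 292.6], 'score': 0.68}]
dropper_bottle_base [{'box': [415.8, 226.5, 437.3, 241.1], 'score': 0.65}]
```

View pics/b8.png

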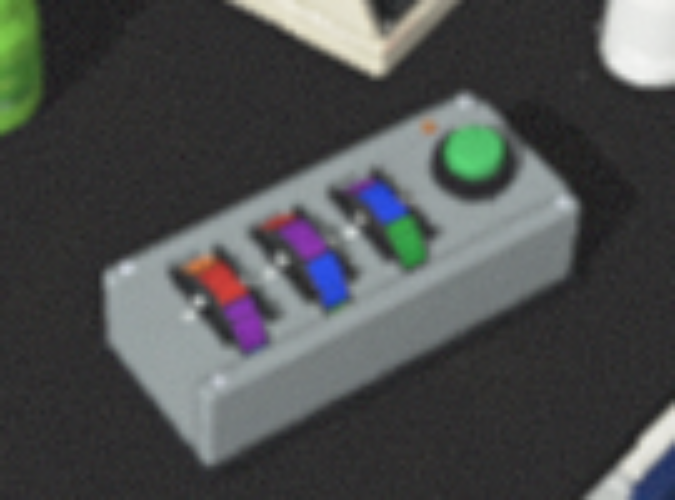

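View pics/a8.png

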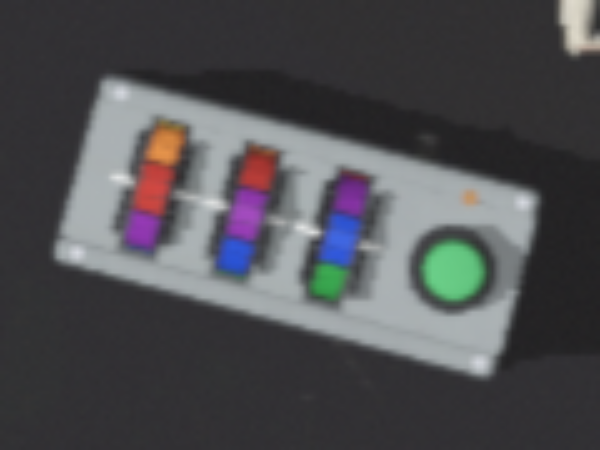

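View pics/t8.png

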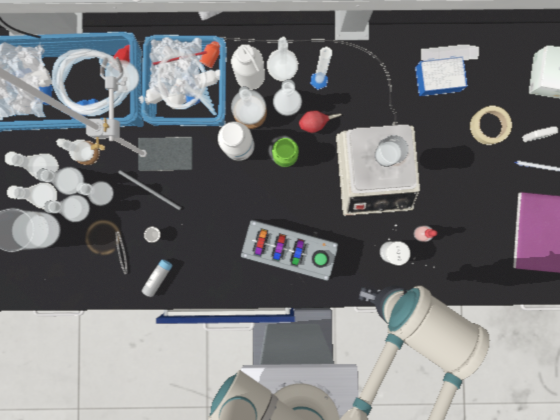

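Red (152,188), purple (246,214) and blue (342,240) stand centred on the pointer line. The button is up, reading about 94 mm, and the bystanders are where they were at the start. I'll let the arm settle, then hand in.

Emit:
send_rows --deltas '[{"dp":[0,0,0],"rotation":[0,0,0]},{"dp":[0,0,0],"rotation":[0,0,0]},{"dp":[0,0,0],"rotation":[0,0,0]},{"dp":[0,0,0],"rotation":[0,0,0]}]'

```text
clock: 23.58
position: [0.3752, -0.1733, 0.2261]
ee_rot: [0.0, 0.99, -0.138, -0.0]
contact_force: [0.0, 0.6, -0.3]
width: 0.0001
```

```bash
python3 st.py; python3 -c "
from rig import manip
print(manip.sign_off())"
```

```text
23.5833 [ 375.22 -173.34  226.08] local [ -38.1 -220.1] F [ 0.   0.6 -0.3] [ 0.      0.9904 -0.1384 -0.    ]
the job is handed in; nothing more can be done
None
```

The three thumbwheels now stand at red, purple and blue. The green enter button was then pushed all the way down and came back up. I handed the job in at 23.6 s of the 72 s allowed.

- **Wheels:** I dragged each one with the shut fingertips, feeling for its rim first. The left went one click from orange to red, the middle two clicks back from green to purple, and the right two clicks on from red to blue. The last top and scene pictures show all three colours centred on the white pointers.
- **Button:** it stopped at its bottom about 6 mm down. The last depth reading put its top at 90 to 95 mm, against 94 mm when up.
- **Forces:** the highest reading was about 12 N, but I only read the force at the end of each move. While I pressed the button there was also a sideways force of about 4 N, probably the fingertip sticking to its face. It was gone after I lifted off.
- **Surroundings:** in the last top picture the jars and glassware are where they began, judged by eye. The detector mistook the selector for the green jar with a low score, but the picture shows that jar unmoved. The arm ended clear of everything.
- **Disagreement:** the visible grey body looked slightly smaller than the stated size, and its centre from the corner screws was about 4 mm off along the box. I took the position from the wheels and button instead, and the contacts agreed with it.

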